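# Measure a soil sample in the bench analyser

### The arm

A 6-joint arm with a two-finger parallel gripper is mounted at the origin on the work surface; the furniture and walls round the work are solid. World frame = base frame: x ahead of the robot, y to its left, z up, the work surface at z = 0. Lengths are in mm, angles in rad, forces in N, time in s.
With the tool pointing down it reaches from about 425 to 950 mm from the base axis. Payload 14.7 kg.
Tool frame: the origin (TCP) lies midway between the tips of the shut fingers; the grasp point (between the pads) lies 19 mm behind it; z points along the fingers, y is the direction in which the jaws open and shut (so a half turn about z gives the same grasp; the last joint's range is limited). The gripper opens to 85 mm and grips with 20 to 120 N. Pads are 22 mm wide; open, the fingers measure 114 mm over their backs; the gripper's body (76 mm by 85 mm) begins 54 mm behind the grasp point. The pads swing forward as they close: fully open they stand 13 mm farther back than shut.
Start: joints at [1.234, 0.48, 1.596, -0, 1.065, -0.047], TCP at [185.72, 622.897, 209.697] pointing down, gripper open.
Joint ranges: [-2.75, 2.75], [-0.82, 2.05], [0.23, 2.67], [-1.56, 4.7], [0.09, 2.69], [-2.92, 2.92]. Speed limits (rad/s): [1.89, 1.89, 2.39, 3.01, 3.01, 3.01].

### API

Orientations are given as a unit quaternion [w, x, y, z].
In Python, from workcell import get_obs, camera, camera_params, hand_in gives the robot as it stands.
- The arm moves only by the shell command python3 -m jog 'ROWS'. ROWS is JSON, a list of rows, each an object of numbers: "ax", "ay", "az": the turn, a rotation vector about the tool's x, y, z in units of 6 degrees (1.0 is 6 degrees); "tx", "ty", "tz": the shift along the tool's x, y, z in units of 25 mm (1.0 is 25 mm); "gripper": the closure, from 0 (fully open) to 1 (shut). In form: [{"ax": .., "ay": .., "az": .., "tx": .., "ty": .., "tz": .., "gripper": ..}, ...]. A call has 1 to 8 rows; each row is the pose to reach, as a shift and turn from the pose commanded when the call began, along the tool's axes at that moment; what a row does not reach only later rows make up. A row lasts 1/12 s, in which the tool goes at most 41.7 mm and 7.16 degrees, less where a joint would pass 70% of its speed; a pose out of reach is approached as far as the arm can. A call with a gripper value outside its range is refused whole. The fingers move at their own pace and stop on an object; the grip force is fixed at half the most. Time passes only in rows, so rows that repeat a pose let the fingers close. It gives the time, the measured TCP pose, the force and the opening at its end, in the units of the state.
- get_obs(): the state, without advancing time (a new reading comes with each control period).
- camera(name): name is "side" or "top"; returns the picture (384x512x3 uint8, red, green, blue); there is no depth.
- camera_params(name): a dict with "fx", "fy", "cx", "cy" (pixels), "origin" and "orientation" of the camera in the world. Camera axes: x right, y up, looking along -z (the intrinsics and any distortion apply to the point x, -y, -z); pixel columns grow to the right and rows downward; lengths in mm; the calibration is good to about 2 mm. A picture is of the moment at which its call begins. camera_params takes no time and is no camera call.
- hand_in(): hands the job in, once; it reports no verdict.
The state is a dict: "clock": time; "joint_pos": joint angles; "joint_velocities": joint speeds; "joint_efforts": joint torques, N m; "tcp_pos": TCP position; "orientation": TCP orientation; "force": force on the tool from outside, world axes, zero at the start; "wrist_torque": the same for the moment, N m; "gripper_width": finger opening in mm.
Only numpy, scipy, OpenCV 4.12 (cv2) and the standard library are available. Lean on these libraries where they do the work, as an engineer would, in place of code of your own. Each camera call takes 0.05 s, during which the arm holds its last target. There are 200 camera calls.

### The job

Measure the soil sample in the cup that waits on the front of the analyser's stage: slide the cup back between its guide rails, without lifting it off the stage, until it is fully home against the stop over the measuring window, then press the hinged hood down over it until the spring catch snaps over the hood's lug and holds it shut. Only then squeeze the analyser's trigger fully in, hold it for at least two seconds and let it spring back. Leave the tins, the timer and the spatula where they are.

Things in the scene. Friction and masses are not known exactly. Their poses are not given: they have to be found in the camera images.
- stand: Fixed bench stand holding a pistol-grip analyser nose up. Origin on the bench under the measuring window; -x front (sample), +x back (hood hinge), -y the side the analyser's grip sticks out to, +y the catch. Base x -115 to 95, y -215 to 75 mm. Stage: steel plate, top 198 mm up, x -108 to 64, y -56 to 56. Grip: black, level, 36 mm wide, top about 90 mm up, out to y -190; above it only the trigger.
- window (a point): Centre of the round dark measuring window, flush in the stage's top (z 198 mm). Two rails (7 mm high, 56 mm apart) guide the cup along the stage from the front, towards the stand's +x; a V-shaped stop (12 mm high) behind the window halts it with its axis over the window's centre.
- cup_centre (a point): Aluminium cup packed with soil, 53 mm across, 36 mm high, loose, about 0.12 kg. The point lies on its axis, 18 mm above its foot. It starts upright on the stage between the rails, 56 to 70 mm in front of the window.
- hood (a joint): Steel hood, an inverted box 104 x 100 x 46 mm hinged at the back of the stage. rad: 0 shut, 1.25 to 1.5 (standing up) at the start; pressed forward and down about its hinge. A spring opens it (about 2.5 N at the pad when nearly shut), so it stays shut only once the catch has snapped; that takes about 6 N in all at the pad. It will not shut on a cup 11 mm or more short of home.
- hood_edge (a point): Middle of the 24 x 60 mm rubber press pad on the hood's top (outer) face near its free edge. Hood shut: 26 mm in front of the window's centre, 49 mm above the stage (90 mm before, 45 mm above the hinge line). Hood open: this face looks away from the sample, to the stand's +x. Its z axis is the outward normal, y is parallel to the hinge. The hood's front face is 20 mm further.
- hood_hinge (a point): Middle of the hood's hinge line: 64 mm behind the window's centre, 4 mm above the stage; the line runs along the stand's y.
- catch (a joint): Spring catch: a sprung steel pawl, 16 mm wide, standing at the +y side of the stage, 18 mm in front of the window. rad: 0 at rest, also when it holds the hood's lug; about 0.2 while the lug pushes it outward, then it snaps back to 0. It need not be touched.
- trigger (a joint): The analyser's sprung trigger paddle over the grip, 24 mm wide, 80 mm long, hinged 61 mm to the -y side of the window, 108 mm above the bench. rad: 0 released, 0.22 fully squeezed to its stop (straight down towards the grip). About 3 N starts it, 9 N at the pad squeezes it fully; it springs back by itself.
- trigger_pad (a point): Middle of the ribbed pad on the trigger's upper side, 56 mm from its hinge, 117 mm to the -y side of the window, about 116 mm above the bench when released; it goes down 12 mm. Pressed from above; the stage's edge (top at 198 mm) is 61 mm away to the +y side.
- tin_a: Bystander: closed aluminium tin, 61 mm across, 34 mm high; origin under its centre. Leave it.
- tin_b: Bystander: closed aluminium tin, 59 mm across, 36 mm high; origin under its centre. Leave it.
- timer: Bystander: grey digital timer, 70 x 62 x 18 mm; origin under its centre. Leave it.
- spatula: Bystander: black-handled spatula, 191 mm long, 17 mm high, lying along its own y; origin under its centre. Leave it.
Things that resemble listed ones, but are neither listed nor needed, are in the scene too. Leave any turquoise look-alike of the part that bears cup_centre alone.

How it is judged:
By the outcome, as a careful person would: the job done as asked, in the order asked, and still so for the second after the job is handed in, with the robot touching nothing.
It also fails if it takes over 61 s, if anything falls off the work surface, if the arm or the gripper's body presses on something with over 40 N, if the wrist force passes 120 N, or if a joint passes its speed limit or range.

## Working session

There is one attempt and no reset: what is moved stays moved. The work goes in short steps, Python scripts to look and compute and a shell command to move; the robot and the scene stay as the last step left them, time stands still between calls to the robot, and variables do not carry over. Pictures are saved under pics/ and viewed, about 8 in all and at most 12, crops included, and the job is handed in when it is done.

```bash
mkdir -p pics; ls; python3 - <<'E'
from workcell import *
import cv2
for n in ("side","top"):
    im=camera(n); cv2.imwrite(f"pics/{n}0.png",cv2.cvtColor(im,cv2.COLOR_RGB2BGR)); print(n,camera_params(n))
print(get_obs())
E
```

```text
pics
side {'fx': 445.1869821859712, 'fy': 445.1869821859712, 'cx': 246.05762128682858, 'cy': 194.40922793880023, 'origin': array([ 725.13258593,  759.45543825, 1282.84471963]), 'orientation': array([0.08636586, 0.02489403, 0.29243305, 0.95205259])}
top {'fx': 353.2316343683071, 'fy': 353.2316343683071, 'cx': 259.4191450895549, 'cy': 194.7770572972924, 'origin': array([ 542.34706454,   23.87360662, 1095.13350726]), 'orientation': array([ 0.71631117,  0.01402728, -0.03006795, -0.69699172])}
{'clock': 0.1, 'joint_pos': array([ 1.23436699e+00,  4.80795147e-01,  1.59680112e+00, -1.38076777e-05,
        1.06512317e+00, -4.66079931e-02]), 'joint_velocities': array([ 0.00142865, -0.00139309, -0.00150079, -0.0009138 , -0.00246376,
       -0.00062406]), 'joint_efforts': array([ 1.50918164e-03, -9.52263021e+01, -4.31035066e+01, -2.49859104e-04,
        5.14734769e-03, -2.26316723e-05]), 'tcp_pos': array([185.61522409, 622.51779912, 209.12333641]), 'orientation': array([-1.01313978e-04,  1.44400704e-01,  9.89519135e-01, -5.54239582e-04]), 'force': array([-0.0805277 , -0.63042144,  0.91535169]), 'wrist_torque': array([-0.01937953, -0.01204944,  0.03424603]), 'gripper_width': 85.07857063615377}
```

View pics/side0.png

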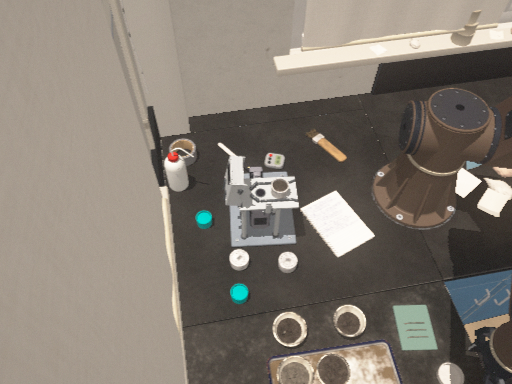

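View pics/top0.png

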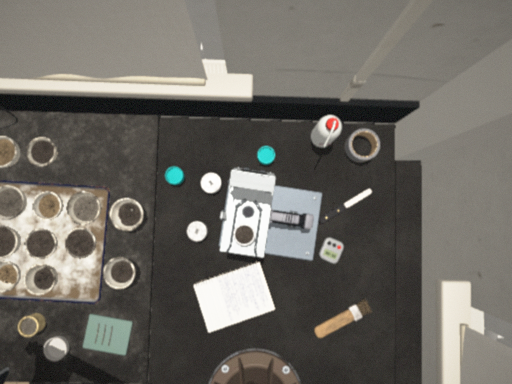

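The side view shows the stand at about (262,205), with the cup at (281,186) and the hood at (237,182). In the top view the cup is at (244,235), the window at (248,212) and the hood at (252,182). The grip and trigger stick out to the right, to (315,220). I'll enlarge both views.

```bash
cat > h.py <<'E'
import numpy as np, cv2
from scipy.spatial.transform import Rotation as R
from workcell import *
def rot(q): return R.from_quat([q[1],q[2],q[3],q[0]])
def pix2w(n,u,v,z):
    p=camera_params(n); d=rot(p['orientation']).apply([(u-p['cx'])/p['fx'],-(v-p['cy'])/p['fy'],-1])
    return p['origin']+d*(z-p['origin'][2])/d[2]
def w2pix(n,X):
    p=camera_params(n); c=rot(p['orientation']).inv().apply(np.asarray(X,float)-p['origin'])
    return np.c_[p['cx']+p['fx']*c[...,0]/-c[...,2], p['cy']-p['fy']*c[...,1]/-c[...,2]]
def crop(im,u0,v0,w,h,s,name):
    c=cv2.resize(im[v0:v0+h,u0:u0+w],None,fx=s,fy=s,interpolation=cv2.INTER_CUBIC)
    for k in range(0,w,10): cv2.putText(c,str(u0+k),(k*s,10),0,.35,(0,0,255)); cv2.line(c,(k*s,12),(k*s,18),(0,0,255))
    for k in range(0,h,10): cv2.putText(c,str(v0+k),(0,k*s+4),0,.35,(0,0,255)); cv2.line(c,(25,k*s),(31,k*s),(0,0,255))
    cv2.imwrite("pics/"+name,c)
E
python3 - <<'E'
from h import *
a=cv2.imread("pics/top0.png");b=cv2.imread("pics/side0.png")
A=np.zeros((0,0))
crop(a,210,160,120,105,6,"topc.png"); crop(b,210,140,110,110,5,"sidec.png")
E
```

```text
(no output)
```

View pics/topc.png

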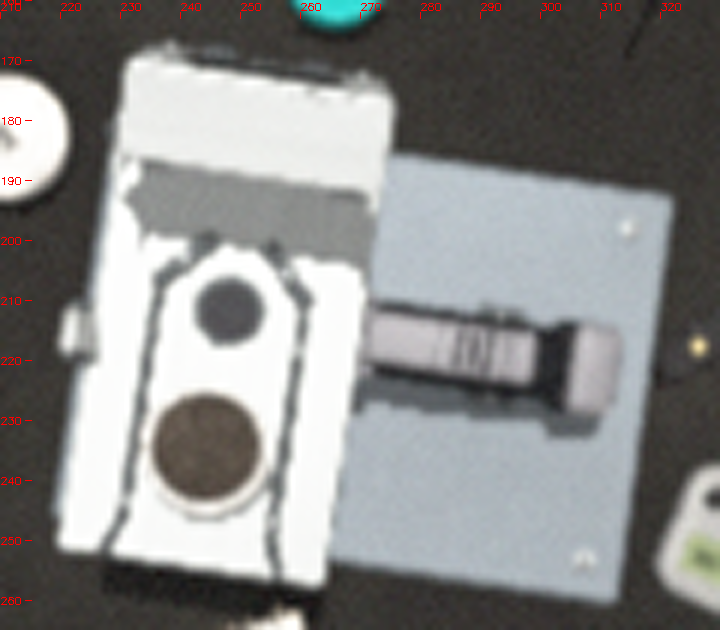

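View pics/sidec.png

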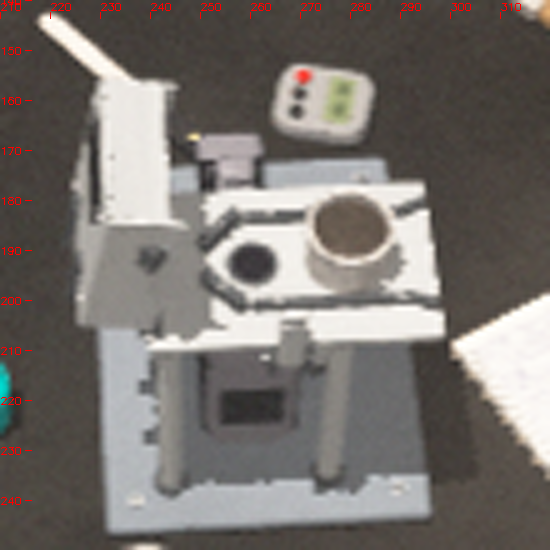

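The window centre is at top (248.2,211.8) and side (260.6,192.8). The cup rim centre is at top (244.5,234.7) and side (280,185.6). The front stage corners are at top (219.7,251.3) and (264.2,257.5), and the trigger ribs at (289.3,218.7). Next I'll fit the stand pose.

```bash
cat >> h.py <<'E'
def S(p,X):
    c,s=np.cos(p[2]),np.sin(p[2]); X=np.atleast_2d(X).astype(float)
    return np.c_[p[0]+c*X[:,0]-s*X[:,1],p[1]+s*X[:,0]+c*X[:,1],X[:,2]]
E
python3 - <<'E'
from h import *
from scipy.optimize import least_squares
w1=pix2w('top',248.2,211.8,198);w2=pix2w('side',260.6,192.8,198);print(w1,w2)
print('cup',pix2w('top',244.5,234.7,232),pix2w('side',280,185.6,232))
# stand model pts -> pixels
T=[((0,0,198),(248.2,211.8)),((-108,56,198),(219.7,251.3)),((-108,-56,198),(264.2,257.5)),((0,-117,116),(289.3,218.7)),
   ((95,-215,12),(322,193)),((-115,-215,12),(312.5,260.3))]
s=[((0,0,198),(260.6,192.8)),((-108,56,198),(298.6,207.7)),((-108,-56,198),(294.5,176.6)),((-115,75,12),(296,243)),((95,75,12),(232,246))]
M=[np.array([t[0] for t in k]) for k in(T,s)];P=[np.array([t[1] for t in k]) for k in(T,s)]
def res(p,k): return (w2pix(('top','side')[k],S(p,M[k]))-P[k]).ravel()
for ks in([0],[1],[0,1]):
    r=least_squares(lambda p:np.concatenate([res(p,k) for k in ks]),[w1[0],w1[1],0.1],loss='soft_l1',x_scale=[1,1,.01])
    print(r.x,[res(r.x,k).round(1).tolist() for k in ks])
p=r.x
c,s_=np.cos(p[2]),np.sin(p[2])
for q in(pix2w('top',244.5,234.7,234),pix2w('side',280,185.6,234)):
    d=q[:2]-p[:2]; print('cup in stand',c*d[0]+s_*d[1],-s_*d[0]+c*d[1])
# hood: predicted top-pixel of pad / front face for angles
for a in(1.25,1.35,1.45,1.5):
    H=[]
    for x,z,y in((-90,45,30),(-90,45,-30),(-110,45,50),(-110,45,-50),(-110,0,50),(-110,0,-50),(-10,45,50)):
        ca,sa=np.cos(a),np.sin(a); H.append((64+ca*x+sa*z,y,202-sa*x+ca*z))
    print(a,w2pix('top',S(p,H)).round(1).tolist(),w2pix('side',S(p,H)).round(1).tolist())
print(rot(get_obs()['orientation']).as_matrix().round(3))
E
```

```text
[554.62321579  31.55300209 198.        ] [553.57374091  37.42735449 198.        ]
cup [498.36349551  38.65549227 232.        ] [498.85953356  45.5007939  232.        ]
[ 5.54233443e+02  3.19480333e+01 -1.20985780e-01] [[-0.2, 0.1, -0.1, -0.1, -0.6, 0.2, 0.7, -0.1, 0.0, -0.4, 0.2, 0.2]]
[ 5.54255448e+02  3.74940685e+01 -1.33801236e-01] [[-0.2, 0.1, 0.4, -0.3, 0.3, -0.4, 0.3, 0.4, -1.1, 0.2]]
[ 5.54158351e+02  3.36815582e+01 -1.21545871e-01] [[-0.8, 0.2, -0.8, -0.1, -1.3, 0.2, 0.1, -0.1, -0.5, -0.4, -0.4, 0.3], [-0.4, -1.0, 0.3, -1.8, -0.2, -1.8, 0.3, -1.0, -1.0, -0.5]]
cup in stand -55.8809796498894 -1.8493523940341898
cup in stand -56.06116923660656 6.428242810939034
1.25 [[238.9, 175.0], [265.2, 179.0], [229.2, 175.4], [274.1, 182.2], [226.7, 195.0], [270.9, 201.6], [233.5, 167.4]] [[233.2, 180.8], [232.2, 163.4], [235.6, 182.5], [234.0, 153.4], [251.6, 184.8], [249.3, 155.9], [225.3, 202.6]]
1.35 [[239.6, 170.8], [265.8, 174.8], [230.1, 170.3], [274.8, 177.0], [227.3, 190.2], [271.7, 196.9], [233.7, 166.8]] [[229.6, 181.3], [228.7, 164.0], [231.2, 183.1], [229.8, 153.9], [247.7, 184.4], [245.5, 155.4], [224.6, 203.4]]
1.45 [[240.3, 166.8], [266.4, 170.8], [230.9, 165.3], [275.5, 172.0], [228.0, 185.3], [272.4, 192.0], [233.9, 166.3]] [[226.1, 182.1], [225.3, 164.8], [226.9, 183.8], [225.7, 154.7], [243.7, 184.2], [241.7, 155.2], [224.0, 204.3]]
1.5 [[240.6, 164.9], [266.6, 168.9], [231.4, 162.9], [275.8, 169.6], [228.4, 182.9], [272.8, 189.6], [234.0, 166.2]] [[224.4, 182.6], [223.7, 165.3], [224.8, 184.3], [223.7, 155.2], [241.6, 184.2], [239.7, 155.2], [223.8, 204.7]]
[[-0.958  0.286 -0.   ]
 [ 0.286  0.958 -0.001]
 [ 0.    -0.001 -1.   ]]
```

```bash
cat >> h.py <<'E'
P0=np.array([554.2,34.5,-0.125])
def go(sx,sy,z,P=P0):
    o=get_obs(); Rm=rot(o['orientation']); d=Rm.inv().apply(S(P,[[sx,sy,z]])[0]-o['tcp_pos'])/25
    Rt=R.from_euler('z',P[2])*R.from_matrix(np.diag([-1,1,-1]))
    a=np.degrees((Rm.inv()*Rt).as_rotvec())/6
    print('t',d.round(2),'a',a.round(2))
def st(P=P0):
    o=get_obs(); q=R.from_euler('z',P[2]).inv().apply(o['tcp_pos']-[P[0],P[1],0])
    print('clk %.2f'%o['clock'],'stand tcp',q.round(1),'F(stand)',R.from_euler('z',P[2]).inv().apply(o['force']).round(1),'w %.1f'%o['gripper_width'])
E
python3 -c "
from h import *
st();go(-118,0,300)"
```

```text
clk 0.10 stand tcp [-439.   537.5  209.1] F(stand) [-0.  -0.6  0.9] w 85.1
t [-16.19 -19.11  -3.61] a [-0.01 -0.   -1.57]
```

```bash
python3 -m jog '[{"tz":-3.6,"az":-0.6,"tx":-1,"ty":-1,"gripper":1},{"tx":-16.2,"ty":-19.1,"tz":-3.6,"az":-1.57,"gripper":1},{"tx":-16.2,"ty":-19.1,"tz":-3.6,"az":-1.57,"gripper":1},{"tx":-16.2,"ty":-19.1,"tz":-3.6,"az":-1.57,"gripper":1},{"tx":-16.2,"ty":-19.1,"tz":-3.6,"az":-1.57,"gripper":1},{"tx":-16.2,"ty":-19.1,"tz":-3.6,"az":-1.57,"gripper":1},{"tx":-16.2,"ty":-19.1,"tz":-3.6,"az":-1.57,"gripper":1},{"tx":-16.2,"ty":-19.1,"tz":-3.6,"az":-1.57,"gripper":1}]'; python3 -c "
from h import *
st();go(-118,0,300)"
```

```text
clk 0.10 stand tcp [-439.   537.5  209.1] F(stand) [-0.  -0.6  0.9] w 85.1
t [-16.19 -19.11  -3.61] a [-0.01 -0.   -1.57]invalid input
```

```bash
python3 -m jog '[{"ax":0,"ay":0,"az":-0.6,"tx":0,"ty":0,"tz":-1.6,"gripper":1}]'; echo; python3 -m jog '[{"ax":0,"ay":0,"az":-1,"tx":-16.2,"ty":-19.1,"tz":-2,"gripper":1}]'; python3 -c "
from h import *
st();go(-118,0,300)"
```

```text
clock: 0.18
tcp_pos: [184.4, 619.1, 242.8]
orientation: [-0.001, 0.114, 0.993, -0.006]
force: [1.4, 0.0, -0.0]
gripper_width: 75.3

clock: 0.27
tcp_pos: [203.8, 592.3, 257.4]
orientation: [0.001, 0.059, 0.998, 0.004]
force: [1.1, -0.6, 1.5]
gripper_width: 63.5
clk 0.27 stand tcp [-417.2  509.7  257.4] F(stand) [ 1.1 -0.5  1.5] w 63.5
t [-11.82 -20.46  -1.86] a [0.08 0.01 0.07]
```

All the keys have to be given. Large shifts are fine.

```bash
python3 -m jog '[{"ax":0,"ay":0,"az":0,"tx":-11.8,"ty":-20.5,"tz":-1.7,"gripper":1},{"ax":0,"ay":0,"az":0,"tx":-11.8,"ty":-20.5,"tz":-1.7,"gripper":1},{"ax":0,"ay":0,"az":0,"tx":-11.8,"ty":-20.5,"tz":-1.7,"gripper":1},{"ax":0,"ay":0,"az":0,"tx":-11.8,"ty":-20.5,"tz":-1.7,"gripper":1},{"ax":0,"ay":0,"az":0,"tx":-11.8,"ty":-20.5,"tz":-1.7,"gripper":1},{"ax":0,"ay":0,"az":0,"tx":-11.8,"ty":-20.5,"tz":-1.7,"gripper":1},{"ax":0,"ay":0,"az":0,"tx":-11.8,"ty":-20.5,"tz":-1.7,"gripper":1},{"ax":0,"ay":0,"az":0,"tx":-11.8,"ty":-20.5,"tz":-1.7,"gripper":1}]'; python3 -c "
from h import *
st();go(-118,0,300)"
```

```text
clock: 0.93
tcp_pos: [334.3, 277.8, 277.0]
orientation: [-0.0, 0.061, 0.998, -0.0]
force: [1.6, 0.3, 0.2]
gripper_width: -0.2
clk 0.93 stand tcp [-248.5  214.   277. ] F(stand) [1.5 0.5 0.2] w -0.2
t [-5.19 -8.58 -0.92] a [-0.   -0.    0.03]
```

```bash
python3 -m jog '[{"ax":0,"ay":0,"az":0,"tx":-5.2,"ty":-8.6,"tz":-0.9,"gripper":1},{"ax":0,"ay":0,"az":0,"tx":-5.2,"ty":-8.6,"tz":-0.9,"gripper":1},{"ax":0,"ay":0,"az":0,"tx":-5.2,"ty":-8.6,"tz":-0.9,"gripper":1},{"ax":0,"ay":0,"az":0,"tx":-5.2,"ty":-8.6,"tz":-0.9,"gripper":1},{"ax":0,"ay":0,"az":0,"tx":-5.2,"ty":-8.6,"tz":-0.9,"gripper":1},{"ax":0,"ay":0,"az":0,"tx":-5.2,"ty":-8.6,"tz":-0.9,"gripper":1},{"ax":0,"ay":0,"az":0,"tx":-5.2,"ty":-8.6,"tz":-0.9,"gripper":1},{"ax":0,"ay":0,"az":0,"tx":-5.2,"ty":-8.6,"tz":-0.9,"gripper":1}]'; python3 - <<'E'
from h import *
st();go(-118,0,300)
im=camera("side")[:,:,::-1].copy(); cv2.imwrite("pics/s1.png",im); crop(im,200,110,150,120,5,"s1c.png")
print(w2pix('side',get_obs()['tcp_pos'][None]))
im=camera("top")[:,:,::-1].copy(); cv2.imwrite("pics/t1.png",im)
print(w2pix('top',get_obs()['tcp_pos'][None]))
E
```

```text
clock: 1.6
tcp_pos: [437.7, 48.4, 299.3]
orientation: [-0.0, 0.063, 0.998, -0.0]
force: [-0.5, -0.0, -0.4]
gripper_width: -0.2
clk 1.60 stand tcp [-117.3   -0.8  299.3] F(stand) [-0.5 -0.1 -0.4] w -0.2
t [ 0.03  0.03 -0.03] a [-0.   -0.   -0.02]
[[303.58778782 169.55527903]]
[[237.71933307 263.94673849]]
```

View pics/s1c.png

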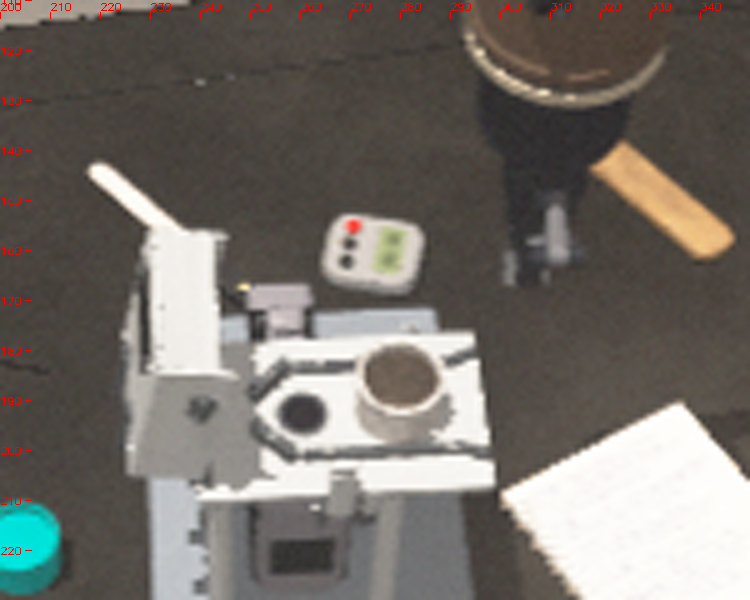

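The tip appears near (303,167) against the predicted (303.6,169.6), but it's dark on dark, so that isn't a reliable check. I'll lower to z 216 in front of the cup and look again against the light stage.

```bash
python3 -m jog '[{"ax":0,"ay":0,"az":0,"tx":-0.6,"ty":0,"tz":1,"gripper":1},{"ax":0,"ay":0,"az":0,"tx":-0.6,"ty":0,"tz":2.6,"gripper":1},{"ax":0,"ay":0,"az":0,"tx":-0.6,"ty":0,"tz":3.3,"gripper":1},{"ax":0,"ay":0,"az":0,"tx":-0.6,"ty":0,"tz":3.3,"gripper":1}]'; python3 - <<'E'
from h import *
st()
im=camera("side")[:,:,::-1].copy(); crop(im,230,150,100,80,8,"s2c.png")
print(w2pix('side',get_obs()['tcp_pos'][None]))
im=camera("top")[:,:,::-1].copy(); crop(im,210,180,100,80,8,"t2c.png")
print(w2pix('top',get_obs()['tcp_pos'][None]))
E
```

```text
clock: 2.03
tcp_pos: [448.8, 50.1, 213.4]
orientation: [-0.003, 0.06, 0.998, -0.0]
force: [-1.3, -0.6, -0.0]
gripper_width: -0.2
clk 2.03 stand tcp [-106.5    2.3  213.4] F(stand) [-1.2 -0.8 -0. ] w -0.2
[[296.28184444 187.61639544]]
[[239.49966193 253.46253219]]
```

View pics/s2c.png

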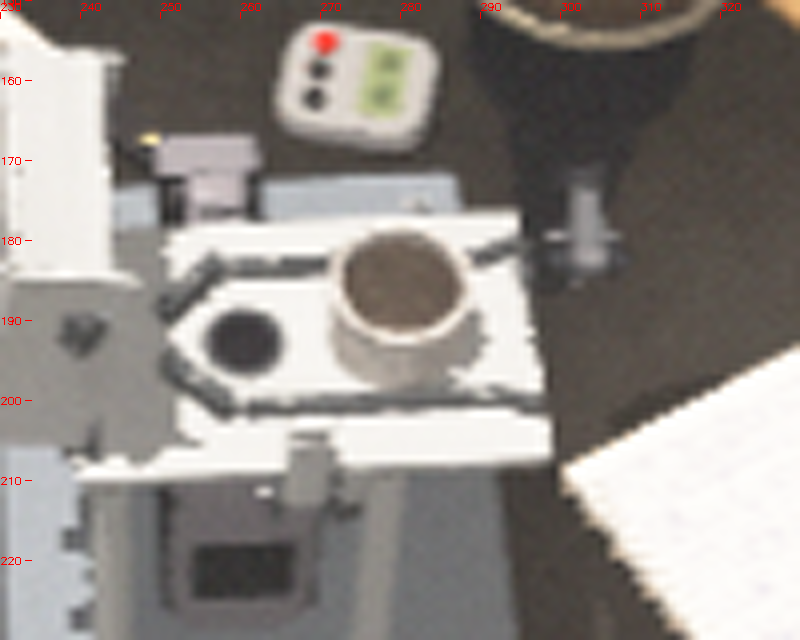

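The gripper tip is in front of the cup at about (298,186), consistent with the prediction, and the cup is upright between the rails. I'll push slowly.

```bash
python3 -m jog '[{"ax":0,"ay":0,"az":0,"tx":-0.1,"ty":-0.04,"tz":0.15,"gripper":1},{"ax":0,"ay":0,"az":0,"tx":-0.3,"ty":-0.04,"tz":0.15,"gripper":1},{"ax":0,"ay":0,"az":0,"tx":-0.5,"ty":-0.04,"tz":0.15,"gripper":1},{"ax":0,"ay":0,"az":0,"tx":-0.7,"ty":-0.04,"tz":0.15,"gripper":1},{"ax":0,"ay":0,"az":0,"tx":-0.9,"ty":-0.04,"tz":0.15,"gripper":1},{"ax":0,"ay":0,"az":0,"tx":-1.1,"ty":-0.04,"tz":0.15,"gripper":1},{"ax":0,"ay":0,"az":0,"tx":-1.3,"ty":-0.04,"tz":0.15,"gripper":1},{"ax":0,"ay":0,"az":0,"tx":-1.5,"ty":-0.04,"tz":0.15,"gripper":1}]'; python3 -c "
from h import *
st()"
python3 -m jog '[{"ax":0,"ay":0,"az":0,"tx":-0.15,"ty":0,"tz":0,"gripper":1},{"ax":0,"ay":0,"az":0,"tx":-0.3,"ty":0,"tz":0,"gripper":1},{"ax":0,"ay":0,"az":0,"tx":-0.45,"ty":0,"tz":0,"gripper":1},{"ax":0,"ay":0,"az":0,"tx":-0.6,"ty":0,"tz":0,"gripper":1},{"ax":0,"ay":0,"az":0,"tx":-0.6,"ty":0,"tz":0,"gripper":1}]'; python3 -c "
from h import *
st()"
```

```text
clock: 2.8
tcp_pos: [489.6, 43.0, 213.2]
orientation: [-0.0, 0.061, 0.998, -0.0]
force: [-0.4, -0.1, -0.1]
gripper_width: 0.1
clk 2.80 stand tcp [-65.1   0.4 213.2] F(stand) [-0.4 -0.2 -0.1] w 0.1
clock: 3.22
tcp_pos: [504.7, 41.2, 213.2]
orientation: [0.0, 0.061, 0.998, 0.0]
force: [-0.6, 0.8, 0.1]
gripper_width: 0.3
clk 3.22 stand tcp [-50.    0.5 213.2] F(stand) [-0.7  0.7  0.1] w 0.3
```

```bash
python3 -m jog '[{"ax":0,"ay":0,"az":0,"tx":-0.1,"ty":0,"tz":0,"gripper":1},{"ax":0,"ay":0,"az":0,"tx":-0.2,"ty":0,"tz":0,"gripper":1},{"ax":0,"ay":0,"az":0,"tx":-0.3,"ty":0,"tz":0,"gripper":1},{"ax":0,"ay":0,"az":0,"tx":-0.36,"ty":0,"tz":0,"gripper":1},{"ax":0,"ay":0,"az":0,"tx":-0.36,"ty":0,"tz":0,"gripper":1}]'; python3 - <<'E'
from h import *
st()
im=camera("side")[:,:,::-1].copy(); crop(im,230,150,100,80,8,"s3c.png")
E
```

```text
clock: 3.63
tcp_pos: [513.2, 40.2, 213.2]
orientation: [0.0, 0.061, 0.998, -0.0]
force: [-0.0, -0.0, -0.4]
gripper_width: 0.4
clk 3.63 stand tcp [-41.4   0.5 213.2] F(stand) [-0.  -0.  -0.4] w 0.4
```

View pics/s3c.png

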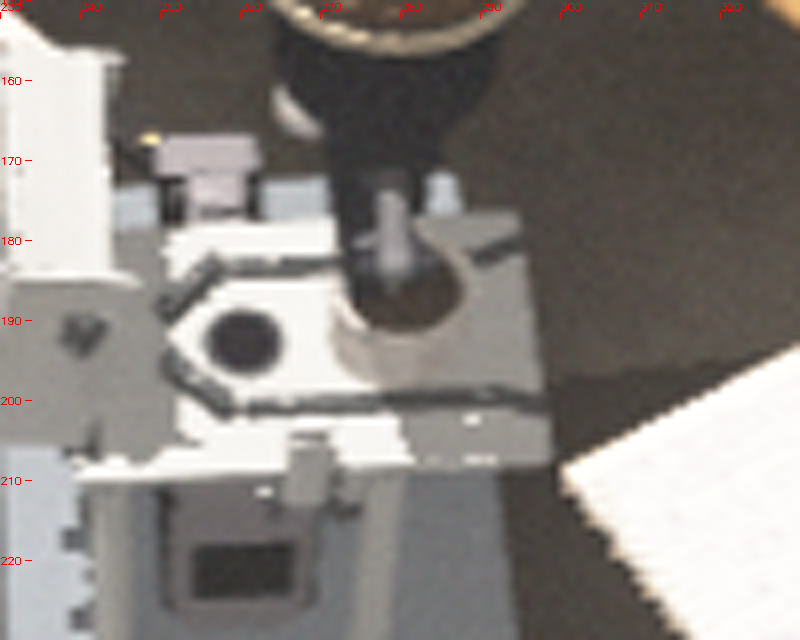

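This picture shows the cup still at (280,186), with the fingers drawn over its rim and no force felt. The tip must be higher or elsewhere than I assumed, so I'll compare projections with the top view before moving on.

```bash
python3 - <<'E'
from h import *
o=get_obs(); t=o['tcp_pos']
for dz in(0,19,40,73,120): print(dz,w2pix('side',(t+[0,0,dz])[None]).round(1),w2pix('top',(t+[0,0,dz])[None]).round(1))
a=camera("top")[:,:,::-1].copy(); b=camera("side")[:,:,::-1].copy()
def k(im,n,u0,v0):
    c=cv2.resize(im[v0:v0+70,u0:u0+65],None,fx=6,fy=6,interpolation=cv2.INTER_CUBIC)
    c=np.clip(255*(c/255.)**.45,0,255).astype(np.uint8)
    for dz in(0,19,73):
        p=(w2pix(n,(t+[0,0,dz])[None])[0]-[u0,v0])*6; cv2.drawMarker(c,tuple(int(x) for x in p),(0,0,255),0,8)
    for X in S(P0,[[0,0,198],[-56,0,234],[-56,0,198]]):
        p=(w2pix(n,X[None])[0]-[u0,v0])*6; cv2.drawMarker(c,tuple(int(x) for x in p),(0,200,0),1,8)
    return c
cv2.imwrite("pics/c4.png",np.hstack([k(a,'top',215,190),k(b,'side',240,140)]))
E
```

```text
0 [[274.5 188.6]] [[244.2 228.4]]
19 [[274.8 184.8]] [[244.  228.7]]
40 [[275.2 180.6]] [[243.9 229. ]]
73 [[275.8 173.6]] [[243.6 229.5]]
120 [[276.7 163.2]] [[243.1 230.2]]
```

View pics/c4.png

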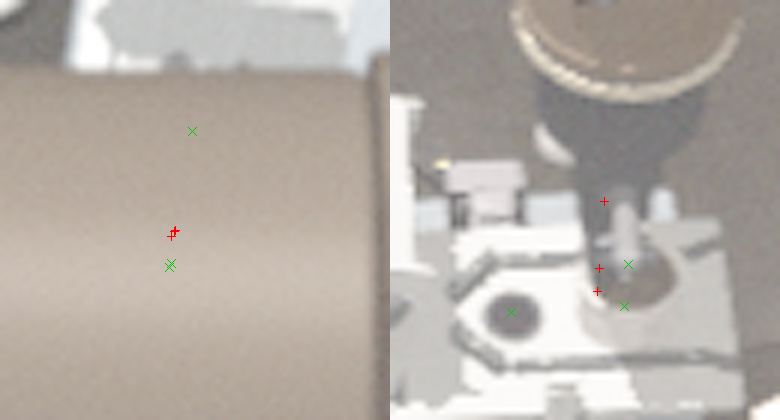

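The pictures and readings disagree: the fingers passed over or through the cup without force. I'll back out along the same path and probe the stage in front of the cup, to find the true tip height by touch.

```bash
python3 -m jog '[{"ax":0,"ay":0,"az":0,"tx":0.6,"ty":0,"tz":0,"gripper":1},{"ax":0,"ay":0,"az":0,"tx":1.4,"ty":0,"tz":0,"gripper":1},{"ax":0,"ay":0,"az":0,"tx":2.0,"ty":0,"tz":0,"gripper":1},{"ax":0,"ay":0,"az":0,"tx":2.2,"ty":0,"tz":0,"gripper":1},{"ax":0,"ay":0,"az":0,"tx":2.2,"ty":0,"tz":0,"gripper":1}]'; python3 -c "
from h import *
st()"
for i in 1; do python3 -m jog '[{"ax":0,"ay":0,"az":0,"tx":0,"ty":0,"tz":0.1,"gripper":1},{"ax":0,"ay":0,"az":0,"tx":0,"ty":0,"tz":0.2,"gripper":1},{"ax":0,"ay":0,"az":0,"tx":0,"ty":0,"tz":0.25,"gripper":1},{"ax":0,"ay":0,"az":0,"tx":0,"ty":0,"tz":0.25,"gripper":1}]' >/dev/null; done;  python3 - <<'E'
from h import *
st(); print(get_obs()['tcp_pos'])
im=camera("side")[:,:,::-1]; cv2.imwrite("pics/s5.png",im)
a=cv2.imread("pics/s2c.png"); 
im0=cv2.imread("pics/side0.png")
# cup patch comparison to the first picture
x=im[176:202,268:292].astype(int); y=im0[176:202,268:292].astype(int)
for du in range(-24,5,2):
    p=im[176:202,268+du:292+du].astype(int); print(du,abs(p-y).mean().round(1),end='; ')
crop(im,240,150,80,60,10,"s5c.png")
E
```

```text
clock: 4.2
tcp_pos: [457.4, 47.0, 213.4]
orientation: [-0.0, 0.061, 0.998, 0.0]
force: [0.3, 0.6, -0.5]
gripper_width: -0.2
clk 4.20 stand tcp [-97.6   0.4 213.4] F(stand) [ 0.2  0.6 -0.5] w -0.2
clk 4.53 stand tcp [-96.4   0.3 206.4] F(stand) [-1.   0.4 -0. ] w 0.1
[458.61570865  46.79423572 206.40256453]
-24 63.7; -22 68.1; -20 70.1; -18 71.2; -16 68.7; -14 68.6; -12 68.0; -10 64.8; -8 58.2; -6 50.0; -4 38.6; -2 25.0; 0 8.9; 2 30.8; 4 46.3;
```

View pics/s5c.png

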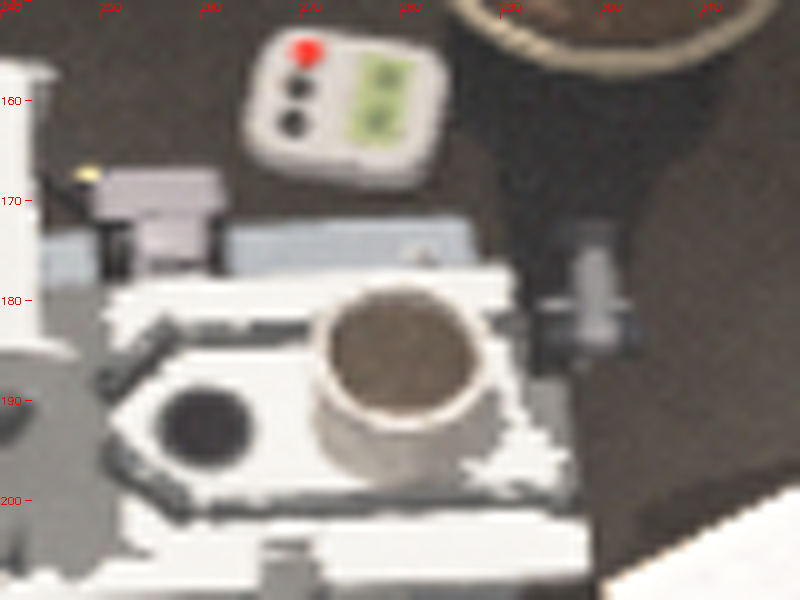

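The cup hasn't moved from its first position (best match at 0 px shift). The fingers show at u 291–303, in front of it, so I'll continue the touch probe downward.

```bash
python3 -m jog '[{"ax":0,"ay":0,"az":0,"tx":0,"ty":0,"tz":0.1,"gripper":1},{"ax":0,"ay":0,"az":0,"tx":0,"ty":0,"tz":0.2,"gripper":1},{"ax":0,"ay":0,"az":0,"tx":0,"ty":0,"tz":0.2,"gripper":1}]'; python3 -m jog '[{"ax":0,"ay":0,"az":0,"tx":0,"ty":0,"tz":0.08,"gripper":1},{"ax":0,"ay":0,"az":0,"tx":0,"ty":0,"tz":0.16,"gripper":1},{"ax":0,"ay":0,"az":0,"tx":0,"ty":0,"tz":0.16,"gripper":1}]'; python3 -c "
from h import *
st()"
```

```text
clock: 4.83
tcp_pos: [458.1, 46.9, 201.4]
orientation: [-0.0, 0.061, 0.998, -0.0]
force: [0.1, 0.0, -0.4]
gripper_width: 0.1
clock: 5.08
tcp_pos: [458.1, 46.9, 197.5]
orientation: [-0.0, 0.061, 0.998, -0.0]
force: [-0.2, -0.4, -0.7]
gripper_width: 0.2
clk 5.08 stand tcp [-96.9   0.3 197.5] F(stand) [-0.2 -0.4 -0.7] w 0.2
```

```bash
for i in 1; do python3 -m jog '[{"ax":0,"ay":0,"az":0,"tx":0,"ty":0,"tz":0.08,"gripper":1},{"ax":0,"ay":0,"az":0,"tx":0,"ty":0,"tz":0.12,"gripper":1},{"ax":0,"ay":0,"az":0,"tx":0,"ty":0,"tz":0.12,"gripper":1}]'; done; python3 -m jog '[{"ax":0,"ay":0,"az":0,"tx":0,"ty":0,"tz":0.08,"gripper":1},{"ax":0,"ay":0,"az":0,"tx":0,"ty":0,"tz":0.16,"gripper":1},{"ax":0,"ay":0,"az":0,"tx":0,"ty":0,"tz":0.16,"gripper":1}]'
```

```text
clock: 5.33
tcp_pos: [458.1, 46.9, 194.7]
orientation: [-0.0, 0.061, 0.998, -0.0]
force: [-0.1, 0.5, 0.7]
gripper_width: -0.1
clock: 5.58
tcp_pos: [458.1, 46.9, 190.5]
orientation: [-0.0, 0.061, 0.998, -0.0]
force: [-0.5, -0.8, -0.3]
gripper_width: 0.0
```

```bash
python3 - <<'E'
from h import *
im=camera("side")[:,:,::-1].copy(); cv2.imwrite("pics/s6.png",im)
g0=cv2.imread("pics/side0.png").mean(2); g=im.mean(2)
print(w2pix('side',get_obs()['tcp_pos'][None]).round(1))
print('    '+' '.join('%3d'%u for u in range(284,312)))
for v in range(176,204): print(v,' '.join('%3d'%x for x in g[v,284:312]), )
print('orig')
for v in range(176,204,3): print(v,' '.join('%3d'%x for x in g0[v,284:312]), )
E
```

```text
[[292.6 192. ]]
    284 285 286 287 288 289 290 291 292 293 294 295 296 297 298 299 300 301 302 303 304 305 306 307 308 309 310 311
176 190 194 189 167 151 144  99  54  58  52  57  62  70  75  81  86  78  61  55  69  74  71  72  73  73  75  79  75
177 240 240 240 240 240 227 158  58  57  57  59  62  70  82  93  86  75  63  62  69  72  73  74  76  75  74  75  75
178 241 242 241 239 241 230 164  58  59  58  54  59  65 115 153 135  89  62  61  69  73  71  72  76  72  73  75  75
179 234 241 241 242 242 240 202  58  56  55  56  57  63 112 148 148 121  65  65  71  74  73  72  74  75  73  78  73
180 165 211 238 242 238 238 195  61  60  57  59  60  63 113 148 148 125  74  68  70  74  72  72  76  74  76  74  74
181 122 152 221 231 174 149 107  72  59  57  62  55  65 112 150 151 128  82  75  74  73  73  74  76  74  74  77  75
182  97 118 171 221 205 109  94  67  60  56  67  68  79 124 151 150 127  87  72  73  75  75  73  74  75  73  76  78
183  94  93 124 193 211 174 139  71  59  69 103 125 122 135 151 149 139 106  83  75  77  72  77  76  78  77  76  77
184  96  97 104 176 235 239 193  96  71 
[... 2744 characters left out ...]
  73
188  93  91 118 195 208 199 233 236 236 235 235 224 158  70  73  68  65  68  71  69  72  72  69  72  71  74  72  72
191 234 211 158 130 131 137 198 236 238 237 238 240 209  76  69  72  68  68  69  73  74  71  72  70  68  71  71  77
194 127 127 133 137 137 143 202 237 237 237 235 236 208 115  73  69  71  71  73  77  77  74  76  77  77  75  75  78
197 133 134 136 197 234 234 235 232 234 235 236 237 238 201  72  72  69  73  74  73  74  76  76  77  77  76  77  73
200  96  95  90  99 102 112 109 112 110 107 100 101 112  98  73  72  75  74  73  76  72  73  76  77  77  79  78  74
203 238 239 240 239 240 240 240 240 240 239 239 240 241 245 221  74  76  76  76  76  75  77  77  75  91 114 219 251
```

The fingertip's lower edge is at v≈190.5 with its left edge at u≈291, while a tip at the reported height should sit 2–5 px lower. So the real tip appears to be higher than the reported TCP. I'll continue the guarded probe to measure this.

```bash
for i in 1; do python3 -m jog '[{"ax":0,"ay":0,"az":0,"tx":0,"ty":0,"tz":0.08,"gripper":1},{"ax":0,"ay":0,"az":0,"tx":0,"ty":0,"tz":0.16,"gripper":1},{"ax":0,"ay":0,"az":0,"tx":0,"ty":0,"tz":0.16,"gripper":1}]'|grep -E "tcp|force"; done; python3 -m jog '[{"ax":0,"ay":0,"az":0,"tx":0,"ty":0,"tz":0.08,"gripper":1},{"ax":0,"ay":0,"az":0,"tx":0,"ty":0,"tz":0.16,"gripper":1},{"ax":0,"ay":0,"az":0,"tx":0,"ty":0,"tz":0.16,"gripper":1}]'|grep -E "tcp|force"
```

```text
tcp_pos: [458.1, 46.9, 186.5]
force: [-0.6, 0.3, -0.3]
tcp_pos: [458.1, 46.9, 182.5]
force: [-0.5, -0.5, -0.6]
```

```bash
python3 -m jog '[{"ax":0,"ay":0,"az":0,"tx":0,"ty":0,"tz":0.08,"gripper":1},{"ax":0,"ay":0,"az":0,"tx":0,"ty":0,"tz":0.12,"gripper":1},{"ax":0,"ay":0,"az":0,"tx":0,"ty":0,"tz":0.12,"gripper":1}]'|grep -E "tcp|force";python3 - <<'E'
from h import *
im=camera("side")[:,:,::-1].copy(); cv2.imwrite("pics/s7.png",im)
g=im.mean(2)
print(w2pix('side',get_obs()['tcp_pos'][None]).round(1))
print('    '+' '.join('%3d'%u for u in range(286,306)))
for v in range(180,204): print(v,' '.join('%3d'%x for x in g[v,286:306]), )
E
```

```text
tcp_pos: [458.2, 46.9, 179.7]
force: [-0.3, 0.1, 0.5]
[[292.3 194. ]]
    286 287 288 289 290 291 292 293 294 295 296 297 298 299 300 301 302 303 304 305
180 239 242 237 215 118  57  57  52  60  64  68 102 120  96  77  57  65  71  73  74
181 223 231 172 138  75  57  57  55  56  58  72 120 149 139 101  58  67  72  73  76
182 171 220 205 102  86  58  57  61  61  58  91 133 149 142 103  64  69  75  76  74
183 124 194 198 153 136  65  60  59  60  62  92 133 150 153 123  73  76  75  72  74
184 104 177 218 218 183  57  60  58  62  64  91 134 148 148 120  75  73  76  76  76
185  93 136 217 233 177  68  61  74  90  97 103 127 148 152 127  86  80  72  75  74
186  91 134 210 224 157  72  60 114 150 141 128 124 150 150 140 119  98  72  74  75
187  94 171 224 196 134 110  72  65  73  77  91 124 152 149 126  84  84  76  72  74
188 122 205 218 150 125  99  67  64  72  86  93 130 160 156 133  92  89  85  71  76
189 217 224 150 132 127 114  63  67  84  84  90 121 156 151 134  90  85  79  74  73
190 225 164 141 133 127 117  72  63  63  72  79  95 110 112  97  76  74  72  74  74
191 163 140 137 144 13
[... 369 characters left out ...]
  76  74  76  79  81  79  83
196 201 219 214 242 242 241 242 240 212 143 143 119  74  72  79  76  75  81  80  81
197 144 207 241 241 240 240 240 217 144 145 146 123  76  79  79  75  80  78  81  83
198 155 183 188 204 198 152 151 146 130 131 141 122  84  76  76  80  75  77  78  84
199 116 115 118 150 187 167 123 121 105  87  91  89  82  75  79  80  77  77  81  78
200 102 100 105 115 115 116 116 112  95  79  78  76  78  80  76  75  79  78  73  64
201 220 218 233 244 245 245 245 237 186 110  85  87  85  78  79  71  66  70  66  68
202 244 244 245 244 244 244 244 245 244 226 153 132 110  81  82  75  66  67  67  62
203 245 245 245 245 245 244 245 245 245 246 224 149 125  80  80  82  73  65  64  67
```

```bash
python3 -m jog '[{"ax":0,"ay":0,"az":0,"tx":0,"ty":0,"tz":0.06,"gripper":1},{"ax":0,"ay":0,"az":0,"tx":0,"ty":0,"tz":0.12,"gripper":1},{"ax":0,"ay":0,"az":0,"tx":0,"ty":0,"tz":0.12,"gripper":1}]'|grep -E "tcp|force";python3 -m jog '[{"ax":0,"ay":0,"az":0,"tx":0,"ty":0,"tz":0.06,"gripper":1},{"ax":0,"ay":0,"az":0,"tx":0,"ty":0,"tz":0.1,"gripper":1},{"ax":0,"ay":0,"az":0,"tx":0,"ty":0,"tz":0.1,"gripper":1}]'|grep -E "tcp|force"
```

```text
tcp_pos: [458.1, 46.9, 176.6]
force: [-0.5, -0.8, -0.2]
tcp_pos: [458.4, 46.9, 176.2]
force: [-14.3, -0.4, 45.5]
```

The tips touch the stage at a reported z of 176.3, so the true tip sits about 22 mm above the reported TCP. I'll raise it so the tip is about 9 mm above the stage, then push again.

```bash
python3 -m jog '[{"ax":0,"ay":0,"az":0,"tx":0,"ty":0,"tz":-0.3,"gripper":1},{"ax":0,"ay":0,"az":0,"tx":0,"ty":0,"tz":-0.5,"gripper":1},{"ax":0,"ay":0,"az":0,"tx":-0.15,"ty":0,"tz":-0.5,"gripper":1},{"ax":0,"ay":0,"az":0,"tx":-0.3,"ty":0,"tz":-0.5,"gripper":1},{"ax":0,"ay":0,"az":0,"tx":-0.45,"ty":0,"tz":-0.5,"gripper":1},{"ax":0,"ay":0,"az":0,"tx":-0.6,"ty":0,"tz":-0.5,"gripper":1},{"ax":0,"ay":0,"az":0,"tx":-0.8,"ty":0,"tz":-0.5,"gripper":1},{"ax":0,"ay":0,"az":0,"tx":-0.8,"ty":0,"tz":-0.5,"gripper":1}]'|grep -E "tcp|force";python3 - <<'E'
from h import *
st()
im=camera("side")[:,:,::-1].copy(); cv2.imwrite("pics/s8.png",im)
g=im.mean(2);g0=cv2.imread("pics/side0.png").mean(2)
for v in (186,192): print(v,[int(x) for x in g[v,262:300]],'\n',[int(x) for x in g0[v,262:300]])
E
```

```text
tcp_pos: [479.2, 44.3, 186.6]
force: [-0.1, -0.4, 0.9]
clk 7.60 stand tcp [-75.6   0.4 186.6] F(stand) [-0.1 -0.4  0.9] w 0.1
186 [244, 245, 244, 245, 218, 88, 94, 98, 103, 100, 98, 97, 99, 94, 94, 91, 93, 90, 89, 99, 205, 223, 105, 59, 71, 81, 85, 111, 143, 154, 140, 107, 83, 83, 81, 71, 74, 73] 
 [236, 238, 236, 237, 236, 237, 238, 237, 227, 232, 216, 94, 90, 91, 97, 94, 88, 93, 92, 91, 90, 90, 87, 86, 89, 128, 198, 235, 238, 239, 238, 237, 238, 208, 103, 65, 68, 70]
192 [65, 64, 93, 138, 164, 171, 159, 152, 185, 217, 237, 248, 250, 246, 234, 216, 194, 168, 139, 142, 143, 147, 138, 124, 122, 135, 145, 145, 146, 144, 147, 143, 145, 142, 128, 88, 73, 74] 
 [61, 59, 86, 171, 228, 240, 239, 240, 227, 181, 159, 162, 153, 134, 147, 194, 221, 229, 234, 228, 197, 174, 160, 133, 140, 130, 132, 136, 142, 201, 238, 237, 237, 237, 209, 88, 69, 70]
```

The cup is sliding now: its soil edge moved from u=273 to u=267 (about 17 mm), and contact is at the expected x offset. I'll continue.

```bash
python3 -m jog '[{"ax":0,"ay":0,"az":0,"tx":-0.17,"ty":0,"tz":0,"gripper":1},{"ax":0,"ay":0,"az":0,"tx":-0.34,"ty":0,"tz":0,"gripper":1},{"ax":0,"ay":0,"az":0,"tx":-0.51,"ty":0,"tz":0,"gripper":1},{"ax":0,"ay":0,"az":0,"tx":-0.68,"ty":0,"tz":0,"gripper":1},{"ax":0,"ay":0,"az":0,"tx":-0.85,"ty":0,"tz":0,"gripper":1},{"ax":0,"ay":0,"az":0,"tx":-1.02,"ty":0,"tz":0,"gripper":1},{"ax":0,"ay":0,"az":0,"tx":-1.2,"ty":0,"tz":0,"gripper":1},{"ax":0,"ay":0,"az":0,"tx":-1.2,"ty":0,"tz":0,"gripper":1}]'|grep -E "tcp|force";python3 -m jog '[{"ax":0,"ay":0,"az":0,"tx":-0.06,"ty":0,"tz":0,"gripper":1},{"ax":0,"ay":0,"az":0,"tx":-0.12,"ty":0,"tz":0,"gripper":1},{"ax":0,"ay":0,"az":0,"tx":-0.12,"ty":0,"tz":0,"gripper":1}]'|grep -E "tcp|force"; python3 -c "
from h import *
st()"
```

```text
tcp_pos: [509.0, 40.7, 187.0]
force: [-1.0, 0.3, -0.9]
tcp_pos: [511.0, 40.4, 186.9]
force: [-0.2, -0.0, 0.2]
clk 8.57 stand tcp [-43.6   0.5 186.9] F(stand) [-0.2 -0.1  0.2] w -0.2
```

```bash
J='python3 -m jog'; $J '[{"ax":0,"ay":0,"az":0,"tx":-0.05,"ty":0,"tz":0,"gripper":1},{"ax":0,"ay":0,"az":0,"tx":-0.1,"ty":0,"tz":0,"gripper":1},{"ax":0,"ay":0,"az":0,"tx":-0.1,"ty":0,"tz":0,"gripper":1}]'|grep -E "tcp|force"; $J '[{"ax":0,"ay":0,"az":0,"tx":-0.04,"ty":0,"tz":0,"gripper":1},{"ax":0,"ay":0,"az":0,"tx":-0.07,"ty":0,"tz":0,"gripper":1},{"ax":0,"ay":0,"az":0,"tx":-0.07,"ty":0,"tz":0,"gripper":1}]'|grep -E "tcp|force"; python3 -c "
from h import *
st()"
```

```text
tcp_pos: [513.6, 40.1, 186.9]
force: [0.6, 0.2, -0.4]
tcp_pos: [515.3, 39.9, 186.9]
force: [-0.7, -0.2, -0.9]
clk 9.07 stand tcp [-39.3   0.5 186.9] F(stand) [-0.7 -0.2 -0.9] w 0.1
```

Home is expected near -37, so I'll go on in 1 mm steps and look at the force after each.

```bash
python3 -m jog '[{"ax":0,"ay":0,"az":0,"tx":-0.04,"ty":0,"tz":0,"gripper":1},{"ax":0,"ay":0,"az":0,"tx":-0.04,"ty":0,"tz":0,"gripper":1}]'|grep -E "tcp|force"; python3 -m jog '[{"ax":0,"ay":0,"az":0,"tx":-0.04,"ty":0,"tz":0,"gripper":1},{"ax":0,"ay":0,"az":0,"tx":-0.04,"ty":0,"tz":0,"gripper":1}]'|grep -E "tcp|force"
```

```text
tcp_pos: [516.2, 39.8, 186.9]
force: [-1.6, 0.1, 0.1]
tcp_pos: [517.2, 39.7, 186.9]
force: [-1.0, -0.1, 0.9]
```

```bash
python3 -m jog '[{"ax":0,"ay":0,"az":0,"tx":-0.04,"ty":0,"tz":0,"gripper":1},{"ax":0,"ay":0,"az":0,"tx":-0.04,"ty":0,"tz":0,"gripper":1}]'|grep -E "tcp|force"; python3 - <<'E'
from h import *
im=camera("side")[:,:,::-1].copy(); cv2.imwrite("pics/s9.png",im)
st(); g=im.mean(2)
print('exp rim L/R',w2pix('side',S(P0,[[-25,0,234],[25,0,234],[0,0,234]])))
for v in (184,186,188,190): print(v,list(zip(range(244,284),[int(x) for x in g[v,244:284]])))
E
```

```text
tcp_pos: [517.5, 39.5, 186.8]
force: [-5.4, -0.5, 3.1]
clk 9.62 stand tcp [-37.    0.4 186.8] F(stand) [-3.9 -0.8  2.5] w 0.2
exp rim L/R [[269.11824577 184.57235364]
 [251.84393586 185.37982579]
 [260.48583853 184.97586779]]
184 [(244, 240), (245, 223), (246, 197), (247, 155), (248, 147), (249, 147), (250, 145), (251, 210), (252, 245), (253, 219), (254, 105), (255, 97), (256, 101), (257, 98), (258, 97), (259, 98), (260, 96), (261, 96), (262, 100), (263, 99), (264, 98), (265, 96), (266, 94), (267, 109), (268, 136), (269, 130), (270, 72), (271, 61), (272, 60), (273, 76), (274, 90), (275, 128), (276, 155), (277, 153), (278, 129), (279, 106), (280, 133), (281, 143), (282, 149), (283, 147)]
186 [(244, 148), (245, 150), (246, 148), (247, 142), (248, 142), (249, 133), (250, 122), (251, 140), (252, 210), (253, 208), (254, 96), (255, 99), (256, 98), (257, 101), (258, 98), (259, 96), (260, 99), (261, 96), (262, 94), (263, 93), (264, 90), (265, 94), (266, 93), (267, 93), (268, 127), (269, 153), (270, 123), (271, 83), (272, 94), (273, 101), (274, 111), (275, 135), (276, 157), (277, 158), (278, 
[... 311 characters left out ...]
100), (265, 97), (266, 98), (267, 100), (268, 176), (269, 220), (270, 160), (271, 65), (272, 78), (273, 92), (274, 108), (275, 150), (276, 185), (277, 185), (278, 163), (279, 122), (280, 94), (281, 99), (282, 125), (283, 147)]
190 [(244, 151), (245, 149), (246, 145), (247, 147), (248, 148), (249, 136), (250, 118), (251, 124), (252, 151), (253, 190), (254, 227), (255, 194), (256, 115), (257, 109), (258, 111), (259, 110), (260, 101), (261, 101), (262, 95), (263, 97), (264, 98), (265, 107), (266, 138), (267, 212), (268, 215), (269, 145), (270, 132), (271, 97), (272, 60), (273, 66), (274, 73), (275, 87), (276, 102), (277, 104), (278, 92), (279, 76), (280, 77), (281, 117), (282, 147), (283, 148)]
```

The stop was felt (5 N), and the rim centre at u≈260.7 matches the expected 260.5. I'll give one last small nudge and retreat.

```bash
python3 -m jog '[{"ax":0,"ay":0,"az":0,"tx":-0.02,"ty":0,"tz":0,"gripper":1},{"ax":0,"ay":0,"az":0,"tx":-0.02,"ty":0,"tz":0,"gripper":1}]'|grep -E "tcp|force"; python3 -m jog '[{"ax":0,"ay":0,"az":0,"tx":0.4,"ty":0,"tz":0,"gripper":1},{"ax":0,"ay":0,"az":0,"tx":1.4,"ty":0,"tz":0,"gripper":1},{"ax":0,"ay":0,"az":0,"tx":1.9,"ty":0,"tz":-1,"gripper":1},{"ax":0,"ay":0,"az":0,"tx":2.2,"ty":0,"tz":-2.5,"gripper":1},{"ax":0,"ay":0,"az":0,"tx":2.2,"ty":0,"tz":-4,"gripper":1},{"ax":0,"ay":0,"az":0,"tx":1.5,"ty":0,"tz":-5.6,"gripper":1},{"ax":0,"ay":0,"az":0,"tx":0,"ty":0,"tz":-6.8,"gripper":1},{"ax":0,"ay":0,"az":0,"tx":-1,"ty":0,"tz":-6.8,"gripper":1}]'|grep -E "tcp|force"; python3 - <<'E'
from h import *
st()
def H(a,x,z): return 64+np.cos(a)*x+np.sin(a)*z, 202-np.sin(a)*x+np.cos(a)*z
print(H(1.38,-90,45),H(1.38,-110,45),H(1.38,-70,45),H(1.38,-110,0))
go(125,0,345)
im=camera("side")[:,:,::-1].copy(); g=im.mean(2)
for v in (184,188): print(v,list(zip(range(248,276),[int(x) for x in g[v,248:276]])))
im=camera("top")[:,:,::-1].copy(); cv2.imwrite("pics/t9.png",im)
E
```

```text
tcp_pos: [517.6, 39.4, 186.8]
force: [-7.0, 0.1, 5.9]
tcp_pos: [545.7, 36.6, 362.9]
force: [0.4, -0.0, 0.8]
clk 10.45 stand tcp [ -8.7   1.  362.9] F(stand) [0.4 0.  0.8] w -0.0
(np.float64(91.11573404995109), np.float64(298.90065514191497)) (np.float64(87.3229174239944), np.float64(318.53772574936215)) (np.float64(94.90855067590778), np.float64(279.2635845344677)) (np.float64(43.13950855723821), np.float64(310.0038883409596))
t [-5.34 -0.06  0.76] a [0.01 0.08 0.03]
184 [(248, 141), (249, 142), (250, 141), (251, 204), (252, 243), (253, 218), (254, 103), (255, 95), (256, 100), (257, 96), (258, 92), (259, 93), (260, 94), (261, 98), (262, 98), (263, 95), (264, 95), (265, 94), (266, 93), (267, 107), (268, 184), (269, 227), (270, 211), (271, 160), (272, 157), (273, 197), (274, 188), (275, 127)]
188 [(248, 132), (249, 102), (250, 97), (251, 102), (252, 184), (253, 225), (254, 152), (255, 99), (256, 97), (257, 99), (258, 97), (259, 99), (260, 99), (261, 97), (262, 96), (263, 100), (264, 99), (265, 95), (266, 98), (267, 98), (268, 173), (269, 217), (270, 228), (271, 245), (272, 246), (273, 224), (274, 143), (275, 146)]
```

The cup stays put with its rim at u 251–270. Now I'll take the tool behind the hood.

```bash
python3 -m jog '[{"ax":0,"ay":0,"az":0,"tx":-1.5,"ty":0,"tz":0,"gripper":1},{"ax":0,"ay":0,"az":0,"tx":-3,"ty":0,"tz":0,"gripper":1},{"ax":0,"ay":0,"az":0,"tx":-4.5,"ty":0,"tz":0,"gripper":1},{"ax":0,"ay":0,"az":0,"tx":-5.4,"ty":0,"tz":0.5,"gripper":1},{"ax":0,"ay":0,"az":0,"tx":-5.4,"ty":0,"tz":1.8,"gripper":1},{"ax":0,"ay":0,"az":0,"tx":-5.4,"ty":0,"tz":3.0,"gripper":1},{"ax":0,"ay":0,"az":0,"tx":-5.4,"ty":0,"tz":3.6,"gripper":1},{"ax":0,"ay":0,"az":0,"tx":-5.4,"ty":0,"tz":3.6,"gripper":1}]'|grep -E "tcp|force"; python3 - <<'E'
from h import *
st();q=None
def H(a,x=-90,z=45): return 64+np.cos(a)*x+np.sin(a)*z, 202-np.sin(a)*x+np.cos(a)*z
o=get_obs(); q=R.from_euler('z',P0[2]).inv().apply(o['tcp_pos']-[P0[0],P0[1],0])
for a in np.arange(1.4,-.01,-.1):
    x,z=H(a); print('%.1f'%a, 'tx %.2f tz %.2f'%(-(x+12-q[0])/25,-(z-22-q[2])/25), round(x,1),round(z,1))
E
```

```text
tcp_pos: [674.7, 20.1, 262.4]
force: [-0.5, -0.1, -0.2]
clk 11.22 stand tcp [121.4   0.8 262.4] F(stand) [-0.4 -0.2 -0.2] w -0.1
1.4 tx 0.65 tz -0.56 93.0 298.3
1.3 tx 1.04 tz -0.66 83.3 300.8
1.2 tx 1.44 tz -0.71 73.3 302.2
1.1 tx 1.84 tz -0.73 63.3 302.6
1.0 tx 2.25 tz -0.71 53.2 302.0
0.9 tx 2.64 tz -0.64 43.3 300.5
0.8 tx 3.03 tz -0.54 33.6 297.9
0.7 tx 3.41 tz -0.40 24.2 294.4
0.6 tx 3.77 tz -0.22 15.1 290.0
0.5 tx 4.11 tz -0.01 6.6 284.6
0.4 tx 4.43 tz 0.24 -1.4 278.5
0.3 tx 4.72 tz 0.51 -8.7 271.6
0.2 tx 4.99 tz 0.82 -15.3 264.0
0.1 tx 5.22 tz 1.14 -21.1 255.8
-0.0 tx 5.42 tz 1.49 -26.0 247.0
```

```bash
python3 -m jog '[{"ax":0,"ay":0,"az":0,"tx":0.2,"ty":0,"tz":-0.4,"gripper":1},{"ax":0,"ay":0,"az":0,"tx":0.4,"ty":0,"tz":-0.5,"gripper":1},{"ax":0,"ay":0,"az":0,"tx":0.4,"ty":0,"tz":-0.5,"gripper":1}]'|grep -E "tcp|force"; python3 - <<'E'
from h import *
st();q=None
def H(a,x=-90,z=45): return 64+np.cos(a)*x+np.sin(a)*z, 202-np.sin(a)*x+np.cos(a)*z
o=get_obs(); q=R.from_euler('z',P0[2]).inv().apply(o['tcp_pos']-[P0[0],P0[1],0])
for a in np.arange(1.4,-.01,-.1):
    x,z=H(a); print('%.1f'%a, 'tx %.2f tz %.2f'%(-(x+12-q[0])/25,-(z-22-q[2])/25))
E
```

```text
tcp_pos: [667.8, 21.4, 282.8]
force: [0.1, 0.4, 0.8]
clk 11.47 stand tcp [114.3   1.2 282.8] F(stand) [0.  0.5 0.8] w 0.2
1.4 tx 0.37 tz 0.26
1.3 tx 0.76 tz 0.16
1.2 tx 1.16 tz 0.10
1.1 tx 1.56 tz 0.09
1.0 tx 1.96 tz 0.11
0.9 tx 2.36 tz 0.17
0.8 tx 2.75 tz 0.28
0.7 tx 3.13 tz 0.42
0.6 tx 3.49 tz 0.59
0.5 tx 3.83 tz 0.81
0.4 tx 4.15 tz 1.05
0.3 tx 4.44 tz 1.33
0.2 tx 4.70 tz 1.63
0.1 tx 4.93 tz 1.96
-0.0 tx 5.13 tz 2.31
```

```bash
python3 -m jog '[{"ax":0,"ay":0,"az":0,"tx":0.37,"ty":0,"tz":0.25,"gripper":1},{"ax":0,"ay":0,"az":0,"tx":0.76,"ty":0,"tz":0.16,"gripper":1},{"ax":0,"ay":0,"az":0,"tx":1.16,"ty":0,"tz":0.1,"gripper":1},{"ax":0,"ay":0,"az":0,"tx":1.56,"ty":0,"tz":0.09,"gripper":1},{"ax":0,"ay":0,"az":0,"tx":1.96,"ty":0,"tz":0.11,"gripper":1},{"ax":0,"ay":0,"az":0,"tx":2.36,"ty":0,"tz":0.17,"gripper":1},{"ax":0,"ay":0,"az":0,"tx":2.75,"ty":0,"tz":0.28,"gripper":1},{"ax":0,"ay":0,"az":0,"tx":2.75,"ty":0,"tz":0.28,"gripper":1}]'|grep -E "tcp|force"; python3 - <<'E'
from h import *
st()
def H(a,x=-90,z=45): return 64+np.cos(a)*x+np.sin(a)*z, 202-np.sin(a)*x+np.cos(a)*z
o=get_obs(); q=R.from_euler('z',P0[2]).inv().apply(o['tcp_pos']-[P0[0],P0[1],0])
for a in np.arange(.8,-.01,-.1):
    x,z=H(a); print('%.1f'%a, 'tx %.2f tz %.2f'%(-(x+12-q[0])/25,-(z-22-q[2])/25))
im=camera("side")[:,:,::-1].copy(); crop(im,210,140,90,70,8,"s10.png")
E
```

```text
tcp_pos: [597.1, 29.9, 272.4]
force: [1.0, -0.0, 1.2]
clk 12.13 stand tcp [ 43.1   0.8 272.4] F(stand) [1.  0.1 1.2] w 0.1
0.8 tx -0.10 tz -0.14
0.7 tx 0.28 tz -0.00
0.6 tx 0.64 tz 0.18
0.5 tx 0.98 tz 0.39
0.4 tx 1.30 tz 0.64
0.3 tx 1.59 tz 0.91
0.2 tx 1.85 tz 1.22
0.1 tx 2.09 tz 1.54
0.0 tx 2.28 tz 1.90
```

View pics/s10.png

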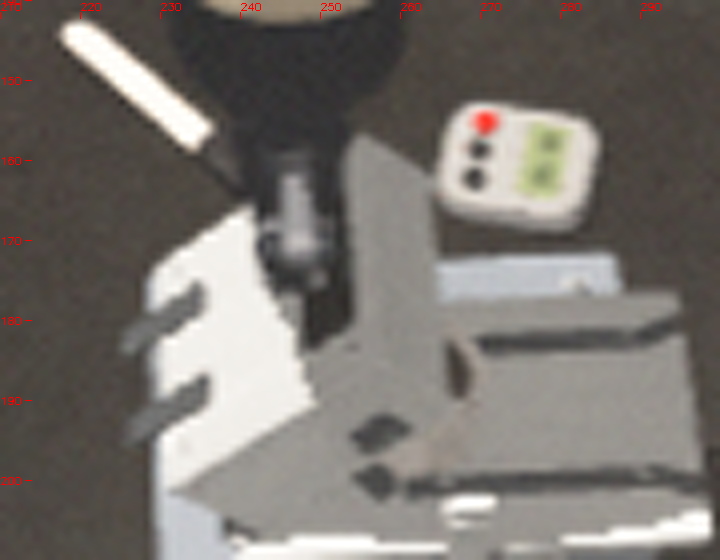

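The hood is following, with the fingers on its pad at about (250,180) and the hood near 0.75 rad. I'll continue down.

```bash
python3 -m jog '[{"ax":0,"ay":0,"az":0,"tx":0.28,"ty":0,"tz":0,"gripper":1},{"ax":0,"ay":0,"az":0,"tx":0.64,"ty":0,"tz":0.18,"gripper":1},{"ax":0,"ay":0,"az":0,"tx":0.98,"ty":0,"tz":0.39,"gripper":1},{"ax":0,"ay":0,"az":0,"tx":1.3,"ty":0,"tz":0.64,"gripper":1},{"ax":0,"ay":0,"az":0,"tx":1.59,"ty":0,"tz":0.91,"gripper":1},{"ax":0,"ay":0,"az":0,"tx":1.85,"ty":0,"tz":1.22,"gripper":1},{"ax":0,"ay":0,"az":0,"tx":2.0,"ty":0,"tz":1.4,"gripper":1},{"ax":0,"ay":0,"az":0,"tx":2.0,"ty":0,"tz":1.4,"gripper":1}]'|grep -E "tcp|force"; python3 -m jog '[{"ax":0,"ay":0,"az":0,"tx":0.07,"ty":0,"tz":0.1,"gripper":1},{"ax":0,"ay":0,"az":0,"tx":0.15,"ty":0,"tz":0.2,"gripper":1},{"ax":0,"ay":0,"az":0,"tx":0.2,"ty":0,"tz":0.28,"gripper":1},{"ax":0,"ay":0,"az":0,"tx":0.2,"ty":0,"tz":0.28,"gripper":1}]'|grep -E "clock|tcp|force";python3 -c "
from h import *
st()"
```

```text
tcp_pos: [548.5, 35.8, 236.8]
force: [-1.1, 0.3, 2.5]
clock: 13.18
tcp_pos: [544.3, 36.3, 230.3]
force: [0.5, 0.3, -0.2]
clk 13.18 stand tcp [-10.    0.6 230.3] F(stand) [ 0.5  0.4 -0.2] w -0.3
```

```bash
python3 -m jog '[{"ax":0,"ay":0,"az":0,"tx":0.04,"ty":0,"tz":0.06,"gripper":1},{"ax":0,"ay":0,"az":0,"tx":0.06,"ty":0,"tz":0.12,"gripper":1},{"ax":0,"ay":0,"az":0,"tx":0.06,"ty":0,"tz":0.12,"gripper":1}]'|grep -E "tcp|force"; python3 -m jog '[{"ax":0,"ay":0,"az":0,"tx":0.02,"ty":0,"tz":0.05,"gripper":1},{"ax":0,"ay":0,"az":0,"tx":0.02,"ty":0,"tz":0.08,"gripper":1},{"ax":0,"ay":0,"az":0,"tx":0.02,"ty":0,"tz":0.08,"gripper":1}]'|grep -E "tcp|force"
```

```text
tcp_pos: [543.0, 36.5, 227.1]
force: [-0.5, -0.5, -0.2]
tcp_pos: [542.3, 36.5, 225.4]
force: [-3.8, -0.8, 5.8]
```

```bash
python3 -m jog '[{"ax":0,"ay":0,"az":0,"tx":0,"ty":0,"tz":0.04,"gripper":1},{"ax":0,"ay":0,"az":0,"tx":0,"ty":0,"tz":0.04,"gripper":1}]'|grep -E "tcp|force"; python3 -m jog '[{"ax":0,"ay":0,"az":0,"tx":0,"ty":0,"tz":0.03,"gripper":1},{"ax":0,"ay":0,"az":0,"tx":0,"ty":0,"tz":0.03,"gripper":1}]'|grep -E "tcp|force"; python3 - <<'E'
from h import *
im=camera("side")[:,:,::-1].copy(); cv2.imwrite("pics/s11.png",im)
E
```

```text
tcp_pos: [542.4, 36.6, 225.1]
force: [-8.8, 0.2, 17.3]
tcp_pos: [542.4, 36.6, 224.9]
force: [-11.6, 0.7, 26.9]
```

The hood has reached a hard stop at the shut height with 27 N, well above the 6 N the catch needs. I'll lift off and look.

```bash
python3 -m jog '[{"ax":0,"ay":0,"az":0,"tx":0,"ty":0,"tz":-0.6,"gripper":1},{"ax":0,"ay":0,"az":0,"tx":0,"ty":0,"tz":-1.5,"gripper":1},{"ax":0,"ay":0,"az":0,"tx":0,"ty":-1,"tz":-2.5,"gripper":1},{"ax":0,"ay":0,"az":0,"tx":0,"ty":-2.5,"tz":-2.5,"gripper":1},{"ax":0,"ay":0,"az":0,"tx":0,"ty":-4,"tz":-2.5,"gripper":1},{"ax":0,"ay":0,"az":0,"tx":-0.2,"ty":-4.7,"tz":-2.5,"gripper":1},{"ax":0,"ay":0,"az":0,"tx":-0.5,"ty":-4.7,"tz":-2.5,"gripper":1},{"ax":0,"ay":0,"az":0,"tx":-0.5,"ty":-4.7,"tz":-2.5,"gripper":1}]'|grep -E "tcp|force"; python3 - <<'E'
from h import *
st(); go(0,-118,160)
im=camera("side")[:,:,::-1].copy(); crop(im,210,130,100,80,8,"s12.png")
E
```

```text
tcp_pos: [541.8, -82.8, 286.1]
force: [-0.4, 1.1, 0.6]
clk 14.73 stand tcp [   2.3 -117.9  286.1] F(stand) [-0.5  1.   0.6] w 0.0
t [ 0.1  -0.    5.04] a [-0.    0.01  0.01]
```

View pics/s12.png

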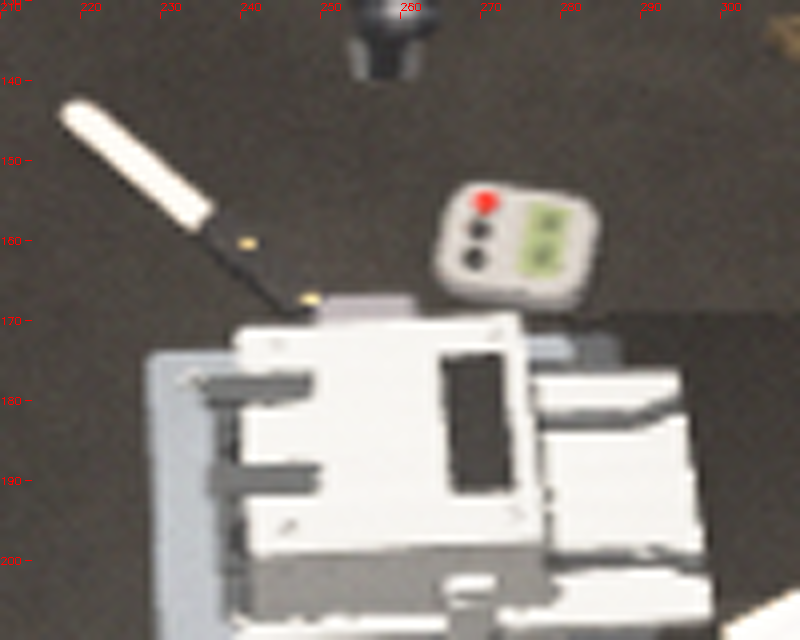

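The hood is shut flat and stays shut with the robot clear: the pad is at (268,182), the catch at (268,205) and the tip at (258,139). I'll check these numbers, then go to the trigger.

```bash
python3 - <<'E'
from h import *
print('pad pred',w2pix('side',S(P0,[[-26,0,247]])),'catch?')
t=get_obs()['tcp_pos']; print('tip pred +0,+22',w2pix('side',np.array([t,t+[0,0,22]])).round(1))
go(0,-120,125)
E
python3 -m jog '[{"ax":0,"ay":0,"az":0,"tx":0.1,"ty":-0.1,"tz":1.5,"gripper":1},{"ax":0,"ay":0,"az":0,"tx":0.1,"ty":-0.1,"tz":3,"gripper":1},{"ax":0,"ay":0,"az":0,"tx":0.1,"ty":-0.1,"tz":4.5,"gripper":1},{"ax":0,"ay":0,"az":0,"tx":0.1,"ty":-0.1,"tz":5.5,"gripper":1},{"ax":0,"ay":0,"az":0,"tx":0.1,"ty":-0.1,"tz":6.2,"gripper":1},{"ax":0,"ay":0,"az":0,"tx":0.1,"ty":-0.1,"tz":6.2,"gripper":1},{"ax":0,"ay":0,"az":0,"tx":0.1,"ty":-0.1,"tz":6.2,"gripper":1}]'|grep -E "tcp|force"; python3 -c "
from h import *
st();go(0,-120,94)"
```

```text
pad pred [[269.64669408 181.92690881]] catch?
tip pred +0,+22 [[257.5 142.3]
 [257.6 137.3]]
t [ 0.06 -0.12  6.44] a [0.   0.   0.02]
tcp_pos: [537.4, -82.8, 130.7]
force: [0.0, 0.8, 0.7]
clk 15.37 stand tcp [  -2.  -118.4  130.7] F(stand) [-0.1  0.8  0.7] w 0.2
t [-0.08 -0.06  1.47] a [ 0.   -0.02  0.04]
```

```bash
python3 -m jog '[{"ax":0,"ay":0,"az":0,"tx":-0.06,"ty":-0.06,"tz":0.5,"gripper":1},{"ax":0,"ay":0,"az":0,"tx":-0.06,"ty":-0.06,"tz":1.0,"gripper":1},{"ax":0,"ay":0,"az":0,"tx":-0.06,"ty":-0.06,"tz":1.2,"gripper":1},{"ax":0,"ay":0,"az":0,"tx":-0.06,"ty":-0.06,"tz":1.2,"gripper":1}]'|grep -E "tcp|force"; python3 -m jog '[{"ax":0,"ay":0,"az":0,"tx":0,"ty":0,"tz":0.1,"gripper":1},{"ax":0,"ay":0,"az":0,"tx":0,"ty":0,"tz":0.2,"gripper":1},{"ax":0,"ay":0,"az":0,"tx":0,"ty":0,"tz":0.28,"gripper":1},{"ax":0,"ay":0,"az":0,"tx":0,"ty":0,"tz":0.28,"gripper":1}]'|grep -E "tcp|force"
```

```text
tcp_pos: [539.4, -85.1, 101.5]
force: [-0.6, 0.2, -0.4]
tcp_pos: [539.6, -85.5, 94.4]
force: [0.3, 0.3, 3.1]
```

Contact came at the expected height. I'll press on through the 12 mm of travel.

```bash
python3 -m jog '[{"ax":0,"ay":0,"az":0,"tx":0,"ty":0,"tz":0.12,"gripper":1},{"ax":0,"ay":0,"az":0,"tx":0,"ty":0,"tz":0.24,"gripper":1},{"ax":0,"ay":0,"az":0,"tx":0,"ty":0,"tz":0.36,"gripper":1},{"ax":0,"ay":0,"az":0,"tx":0,"ty":0,"tz":0.4,"gripper":1},{"ax":0,"ay":0,"az":0,"tx":0,"ty":0,"tz":0.4,"gripper":1}]'|grep -E "tcp|force"; python3 -m jog '[{"ax":0,"ay":0,"az":0,"tx":0,"ty":0,"tz":0.05,"gripper":1},{"ax":0,"ay":0,"az":0,"tx":0,"ty":0,"tz":0.08,"gripper":1},{"ax":0,"ay":0,"az":0,"tx":0,"ty":0,"tz":0.08,"gripper":1}]'|grep -E "tcp|force"
```

```text
tcp_pos: [539.7, -85.9, 84.2]
force: [-1.0, -3.6, 8.2]
tcp_pos: [539.7, -85.8, 82.4]
force: [0.1, -1.9, 8.3]
```

```bash
python3 -m jog '[{"ax":0,"ay":0,"az":0,"tx":0,"ty":0,"tz":0.04,"gripper":1},{"ax":0,"ay":0,"az":0,"tx":0,"ty":0,"tz":0.04,"gripper":1}]'|grep -E "clock|tcp|force"
```

```text
clock: 16.87
tcp_pos: [539.9, -85.8, 82.0]
force: [-3.3, -2.4, 19.9]
```

The stop is reached (20 N at the expected 12 mm depth). I'll hold for about 2.7 s.

```bash
python3 -m jog '[{"ax":0,"ay":0,"az":0,"tx":0,"ty":0,"tz":0.01,"gripper":1},{"ax":0,"ay":0,"az":0,"tx":0,"ty":0,"tz":0.01,"gripper":1},{"ax":0,"ay":0,"az":0,"tx":0,"ty":0,"tz":0.01,"gripper":1},{"ax":0,"ay":0,"az":0,"tx":0,"ty":0,"tz":0.01,"gripper":1},{"ax":0,"ay":0,"az":0,"tx":0,"ty":0,"tz":0.01,"gripper":1},{"ax":0,"ay":0,"az":0,"tx":0,"ty":0,"tz":0.01,"gripper":1},{"ax":0,"ay":0,"az":0,"tx":0,"ty":0,"tz":0.01,"gripper":1},{"ax":0,"ay":0,"az":0,"tx":0,"ty":0,"tz":0.01,"gripper":1}]'|grep -E "clock|tcp|force"
python3 -m jog '[{"ax":0,"ay":0,"az":0,"tx":0,"ty":0,"tz":0,"gripper":1},{"ax":0,"ay":0,"az":0,"tx":0,"ty":0,"tz":0,"gripper":1},{"ax":0,"ay":0,"az":0,"tx":0,"ty":0,"tz":0,"gripper":1},{"ax":0,"ay":0,"az":0,"tx":0,"ty":0,"tz":0,"gripper":1},{"ax":0,"ay":0,"az":0,"tx":0,"ty":0,"tz":0,"gripper":1},{"ax":0,"ay":0,"az":0,"tx":0,"ty":0,"tz":0,"gripper":1},{"ax":0,"ay":0,"az":0,"tx":0,"ty":0,"tz":0,"gripper":1},{"ax":0,"ay":0,"az":0,"tx":0,"ty":0,"tz":0,"gripper":1}]'|grep -E "clock|tcp|force"
python3 -m jog '[{"ax":0,"ay":0,"az":0,"tx":0,"ty":0,"tz":0,"gripper":1},{"ax":0,"ay":0,"az":0,"tx":0,"ty":0,"tz":0,"gripper":1},{"ax":0,"ay":0,"az":0,"tx":0,"ty":0,"tz":0,"gripper":1},{"ax":0,"ay":0,"az":0,"tx":0,"ty":0,"tz":0,"gripper":1},{"ax":0,"ay":0,"az":0,"tx":0,"ty":0,"tz":0,"gripper":1},{"ax":0,"ay":0,"az":0,"tx":0,"ty":0,"tz":0,"gripper":1},{"ax":0,"ay":0,"az":0,"tx":0,"ty":0,"tz":0,"gripper":1},{"ax":0,"ay":0,"az":0,"tx":0,"ty":0,"tz":0,"gripper":1}]'|grep -E "clock|tcp|force"
python3 -m jog '[{"ax":0,"ay":0,"az":0,"tx":0,"ty":0,"tz":0,"gripper":1},{"ax":0,"ay":0,"az":0,"tx":0,"ty":0,"tz":0,"gripper":1},{"ax":0,"ay":0,"az":0,"tx":0,"ty":0,"tz":0,"gripper":1},{"ax":0,"ay":0,"az":0,"tx":0,"ty":0,"tz":0,"gripper":1},{"ax":0,"ay":0,"az":0,"tx":0,"ty":0,"tz":0,"gripper":1},{"ax":0,"ay":0,"az":0,"tx":0,"ty":0,"tz":0,"gripper":1},{"ax":0,"ay":0,"az":0,"tx":0,"ty":0,"tz":0,"gripper":1},{"ax":0,"ay":0,"az":0,"tx":0,"ty":0,"tz":0,"gripper":1}]'|grep -E "clock|tcp|force"
```

```text
clock: 17.53
tcp_pos: [539.9, -85.8, 81.9]
force: [-4.0, -2.3, 20.4]
clock: 18.2
tcp_pos: [539.9, -85.8, 82.0]
force: [-4.5, -2.0, 20.7]
clock: 18.87
tcp_pos: [539.9, -85.8, 81.9]
force: [-4.2, -1.7, 21.2]
clock: 19.53
tcp_pos: [539.9, -85.9, 81.9]
force: [-3.2, -2.6, 21.3]
```

That was held for over 2.6 s. I'll release straight up and take a last look.

```bash
python3 -m jog '[{"ax":0,"ay":0,"az":0,"tx":0,"ty":0,"tz":-0.5,"gripper":1},{"ax":0,"ay":0,"az":0,"tx":0,"ty":0,"tz":-1.2,"gripper":1},{"ax":0,"ay":0,"az":0,"tx":0,"ty":0,"tz":-2.5,"gripper":1},{"ax":0,"ay":0,"az":0,"tx":0,"ty":0,"tz":-4,"gripper":1},{"ax":0,"ay":0,"az":0,"tx":0,"ty":0,"tz":-5.5,"gripper":1},{"ax":0,"ay":0,"az":0,"tx":0,"ty":0,"tz":-7,"gripper":1},{"ax":0,"ay":0,"az":0,"tx":0,"ty":0,"tz":-8.5,"gripper":1},{"ax":0,"ay":0,"az":0,"tx":0,"ty":0,"tz":-9,"gripper":1}]'|grep -E "tcp|force"
python3 -m jog '[{"ax":0,"ay":0,"az":0,"tx":1,"ty":-1.5,"tz":0,"gripper":1},{"ax":0,"ay":0,"az":0,"tx":2,"ty":-3,"tz":0,"gripper":1},{"ax":0,"ay":0,"az":0,"tx":3,"ty":-4.5,"tz":0,"gripper":1},{"ax":0,"ay":0,"az":0,"tx":3,"ty":-6,"tz":0,"gripper":1},{"ax":0,"ay":0,"az":0,"tx":3,"ty":-7.5,"tz":0,"gripper":1},{"ax":0,"ay":0,"az":0,"tx":3,"ty":-8,"tz":0,"gripper":1},{"ax":0,"ay":0,"az":0,"tx":3,"ty":-8,"tz":0,"gripper":1}]'|grep -E "tcp|force"
python3 - <<'E'
from h import *
a=camera("top")[:,:,::-1].copy(); b=camera("side")[:,:,::-1].copy()
cv2.imwrite("pics/f.png",np.hstack([cv2.resize(x,None,fx=s,fy=s,interpolation=cv2.INTER_CUBIC) for x,s in((a[135:285,150:350],2),(b[130:280,190:320],2))]))
print('pad pred side',w2pix('side',S(P0,[[-26,0,247]])).round(1),'top',w2pix('top',S(P0,[[-26,0,247],[0,-117,116]])).round(1))
E
```

```text
tcp_pos: [541.0, -85.8, 311.3]
force: [1.1, -0.2, -0.2]
tcp_pos: [439.7, -278.0, 305.7]
force: [-0.0, -0.4, -0.2]
pad pred side [[269.6 181.9]] top [[245.1 222.4]
 [289.1 218.7]]
```

View pics/f.png

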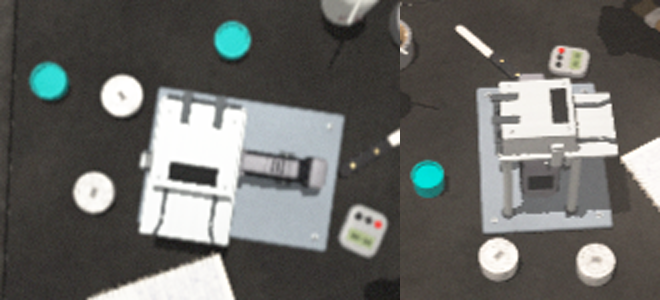

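The final pictures show the hood shut, with its pad at top (246,221.5) against the predicted (245,222). The trigger is at its rest position, and the tins, timer and spatula are in place.

```bash
python3 -c "
from workcell import *
print(hand_in(), get_obs()['clock'])"
```

```text
the job is handed in; nothing more can be done
the job is handed in; nothing more can be done
```

The job is done and handed in, at about 21 s on the clock. I pushed the cup home along the rails, pressed the hood shut from behind and over the top, and squeezed the trigger. I held it against its stop for about 2.7 s at 20–21 N, then released it.

**Last checks**
- **Cup:** I felt the stop at 5–7 N. After the tool backed away, the cup's rim was within 0.3 px of where it should be over the window.
- **Hood:** the pad stopped hard at its shut height. The hood was still flat about 8 s after I let go, with its pad within about 1 px of the shut position, so the catch must be holding it. I never measured the catch itself.
- **Trigger:** it moved the full 12 mm to its stop. It looks released in the last picture, though I didn't measure the angle.
- **Bystanders:** by eye, the tins, timer, spatula and turquoise cups had not moved.

**What disagreed**
- **Fingertip height:** the real fingertips sat about 22 mm higher than the reported tool position.
    - My first push passed over the cup without touching it.
    - I found the offset by lowering the tips onto the stage in front of the cup, which briefly pressed at 45 N. That is over the 40 N limit set for the arm and gripper body, but only the fingertips touched. I used the corrected height from then on.
- **Camera positions:** the two cameras placed the stand about 5 mm apart in y, which turned out not to matter.

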